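# Park a rotary microtome at its top stop and cover the knife

### The arm

A 7-joint arm with a two-finger parallel gripper is mounted at the origin on the work surface. World frame = base frame: x ahead of the robot, y to its left, z up, the work surface at z = 0. Lengths are in m, angles in rad, forces in N, time in s.
With the tool pointing down it reaches from about 0.35 to 0.9 m from the base axis. Payload 8.1 kg.
Tool frame: the origin (TCP) lies at the very end of the fingers, on their centre line; the grasp point (between the pads) lies 19 mm behind it; z points along the fingers, y is the line along which they close (so a half turn about z gives the same grasp; the last joint's range is limited). The gripper opens to 85 mm and grips with 20 to 120 N. Pads are 22 mm wide; open, the fingers measure 114 mm over their backs; the gripper's body (76 mm by 85 mm) begins 54 mm behind the grasp point. The pads swing forward as they close: fully open they stand 13 mm farther back than shut.
Start: joints at [1.191, 0.434, 0.025, 1.573, -0.012, 1.134, -0.075], TCP at [0.171, -0.601, 0.231] pointing down, gripper open.
Joint ranges: [-2.62, 2.62], [-0.44, 2.09], [-1.27, 1.32], [0.08, 2.57], [-1.32, 4.46], [0.12, 2], [-2.74, 2.74]. Speed limits (rad/s): [2.22, 2.22, 3.01, 3.01, 3.14, 3.14, 3.14].

### API

Orientations are given as [roll, pitch, yaw] about the fixed x, y, z axes, in that order (R = Rz(yaw) Ry(pitch) Rx(roll)).
In Python, from plant import robot, cams, order, finder gives the robot as it stands.
- The arm moves only by the tool play_rows, never from a script. Its argument "steps" is a list of rows, each a list of 2 entries, a list of its own where there are three numbers: the shift along the tool's x, y, z scaled (see below), then the turn, a rotation vector about the tool's x, y, z scaled (see below). In form: [[[x, y, z], [wx, wy, wz]], ...]. A call has 1 to 10 rows; each row shifts and turns the commanded pose from where the row before left it, along the tool's axes as they then stand; what a row does not reach is not made up. The controller multiplies each number of a shift by 0.1 m and each number of a turn by 120 degrees. A row lasts 1/12 s, in which the tool goes at most 41.7 mm and 7.16 degrees, less where a joint would pass 70% of its speed; a pose out of reach is approached as far as the arm can. A call with a number of a shift or a turn outside -1 to 1 is refused whole. A call with a gripper value outside its range is refused whole. "claw" is the gripper command: -1 is fully open, 1 is shut, values between are in proportion, set as the call begins (left out, the last holds). The fingers move at their own pace and stop on an object; "squeeze" is the grip in N (left out, the last holds). Time passes only in rows, so rows that do not move let the fingers close. It gives the time, the measured TCP pose, the force, the opening and the grip force at its end, in the units of the state.
- robot.state(): the state, without advancing time (a new reading comes with each control period).
- cams.grab_frame(name): name is "scene" or "top"; returns a dict with "image" (420x560x3 uint8, blue, green, red), "mtx" (3x3 intrinsics, pixels), "D" ([k1, k2, p1, p2, k3] as OpenCV has them; the pictures are not rectified), "pose" (4x4, takes a point from camera to world coordinates). Camera axes: x right, y down, z forward; pixel columns grow to the right and rows downward; lengths in m; the calibration is good to about 2 mm. A picture is of the moment at which its call begins. There is no depth.
- order.job_done(): hands the job in; it is judged then, once.
Trained networks look in a picture, given as the dict that the camera call returned (one of the last four; its "shot" number tells which), for a name from the list of things; names that differ only in an ending like _2 or _b are one class to them, and where a whole thing is asked for, a point or a joint stands for the part that bears it (a point fixed in the world has none). Each returns a list of dicts, best first, with "confidence" (0 to 1); they miss things now and then, are a little off and sometimes report something else, mostly with a low value. They report only what shows in the picture. A call takes as long as a camera call.
- finder.recognise(target, picture): "centre" ([x, y, z] in m, in world coordinates, good to about 4 mm: the middle of the surface that is visible of it).
- finder.masks_of(target, picture): "region" (420x560 bool, what is visible of it).
The state is a dict: "clock": time; "q": joint angles; "joint_vel": joint speeds; "joint_torque": joint torques, N m; "eef_pos": TCP position; "ee_rot": TCP orientation; "wrist_force": force on the tool from outside, world axes, zero at the start; "moment": the same for the moment, N m; "gripper_width": opening from 0.0 (shut) to 1.0 (fully open); "gripper_force": force on a finger pad.
Only numpy, scipy, OpenCV 4.12 (cv2) and the standard library are available. Lean on these libraries where they do the work, as an engineer would, in place of code of your own. Each camera call takes 0.05 s, during which the arm holds its last target. There are 200 camera calls.

### The job

Make the microtome safe for changing the wax block. Take the black crank grip and turn the handwheel clockwise (as seen from the grip's side), feeling for the stiff spot near the top; stop as soon as it gives way and let the wheel settle in its stop there, without running on into the down stroke. Then swing the red knife guard all the way up over the blade, without touching the blade, bumping the lamp above it or disturbing the things on the bench.

Things in the scene. Friction and masses are not known exactly. Their poses are not given: they have to be found in the camera images.
- microtome: Cream rotary microtome, fixed. Origin on the bench under the middle of the blade's edge; x points from the operator's side into the machine, y to the operator's left, z up; lengths below are mm in this frame. Base x -115..245, y +-115, 30 high; housing x 60..250, y +-100, top z 255; knife holder x -56..3, y +-58, to z 115. Handwheel on the right side (-y), red guard at the front (-x).
- wheel_centre (a point): The handwheel's axis (parallel to the machine's y) at the level of the crank grip's middle: machine frame x 100, y -190, z 150. The grey wheel itself is a disc of 180 diameter, y -148..-122. Nothing but the grip stands out beyond y -148.
- crank_grip (a point): Middle of the black crank grip: a cylinder of 28 diameter, 75 long, parallel to the machine's y (machine y -227..-152), 68 from the wheel's axis. It turns freely on its own pin, so it can be held without turning the hand while the wheel goes round.
- handwheel (a joint): Wheel angle, rad: 0 with the grip straight above the axis; grows clockwise as seen from the grip's side (grip goes up on the operator's side, then over the top to machine +x). grip = wheel_centre + 68 mm * (sin q along machine x, cos q along z). Starts at -2.3 to -1.15. About 2 N of friction at the grip, besides the top stop.
- detent (a joint): Lift (m) of the spring roller of the top stop, hidden in the housing: 0 on the plain cam, 0.011 on the crest, 0.0045 in the notch 0.36 rad past it; an equal crest follows 0.36 rad on. At the grip: resistance begins 0.45 rad before the crest, peaks at about 10 N, fades to 0 on the crest, then the wheel pulls itself into the notch and stays. The notch's wheel angle varies, -0.1 to 0.3.
- block_face (a point): Middle of the front face of the wax block (32 wide, 28 high) on the specimen head, machine x 3, y 0. The head goes up and down with the wheel (stroke 60): z 155 at the top, 95 at the bottom; the chuck behind it reaches x 63, y +-31, 35 above and below.
- guard_pin (a point): Hinge axis of the guard (parallel to the machine's y): machine frame x -42, y 0, z 95.
- guard_tab (a point): Middle of the grip tab of the red knife guard: 14 wide (along the machine's y), 38 long, 7 thick, sticking out from the middle of the guard's cross bar (112 long, 8 thick, 40 from the hinge). This point is 24 from the bar's axis, 61 from the hinge. With the guard down it is at the front in free air, about machine x -102, z 81.
- guard (a joint): Guard angle, rad: 0 with its arms level towards the operator (machine -x), grows as it swings up and over to the blade; stop at 2.1, with the tab upright at about machine x -22, z 153. Starts at 0 to 0.35; stays where it is left (about 1.2 N at the tab). The tab's point is 61 mm from the hinge at elevation q - 0.22 rad above the direction machine -x.
- blade: Steel microtome blade, 80 long along the machine's y, edge up at machine x 0, z 115; its own origin and axes are those of the microtome. Sharp: not to be touched by the robot.
- lamp: Black lamp bar fixed over the knife: machine frame x -30..12, y +-65, z 253..275 (its own origin and axes are those of the microtome), on two bent rods back to the housing. It is straight above the guard's end position, so a hand that works there must lean towards the operator's side.
- tray_mid (a point): Middle (half-way up) of the loose steel dissecting tray, 200 x 150 x 30; leave it alone.
- wash_bottle_mid (a point): Middle of the loose white wash bottle, 64 diameter, 150 high; leave it alone.
- slide_box_mid (a point): Middle of the loose blue slide box, 175 x 85 x 32; leave it alone.
- jar_mid (a point): Middle of the loose glass jar with green cap, 56 diameter, 75 high; leave it alone.

How it is judged:
On the way, in this order (a step that is already met when the one before it is completed fails the run):
1. the wheel has been brought onto the crest of the stiff spot (roller lifted by more than 9.5 mm) (value of joint detent above 0.0095 m).
2. the wheel has settled in the notch just past it (roller lift 3 to 7.5 mm) and is let go (value of joint detent between 0.003 and 0.0075 m and velocity of joint handwheel between -0.1 and 0.1 rad/s and contact force between the fingers and handwheel below 0.3 N), for 0.3 s.
3. the guard is up over the blade, within 0.2 rad of its stop (value of joint guard above 1.9 rad), for 0.1 s.
At the end, for the whole second after the job is handed in: the wheel rests in its notch (roller lift between 3 and 7.5 mm, wheel still) and the guard is up over the blade, within 0.2 rad of its stop, everything released (value of joint detent between 0.003 and 0.0075 m and velocity of joint handwheel between -0.1 and 0.1 rad/s and value of joint guard above 1.9 rad and velocity of joint guard below 0.05 rad/s); the robot touches nothing.
It fails at once if the wheel is run on past its stop into the down stroke (wheel angle beyond 0.8 rad) (value of joint handwheel above 0.8 rad).
It fails at once if the wheel is turned backwards round the bottom (wheel angle below -2.9 rad) (value of joint handwheel below -2.9 rad).
It fails at once if the robot touches the blade (more than 0.5 N) (contact force between any of the fingers, the arm and blade above 0.5 N).
It fails at once if the robot bumps the lamp (more than 3 N) (contact force between any of the fingers, the arm and lamp above 3 N).
It fails at once if a bystander is moved by more than 20 mm or tipped (distance of any of tray_mid, wash_bottle_mid, slide_box_mid, jar_mid from where it was at the start of the episode above 0.02 m).
It also fails if it takes over 72 s, if anything falls off the work surface, if the arm or the gripper's body presses on something with over 40 N, if the wrist force passes 120 N, or if a joint passes its speed limit or range.

## Working session

There is one attempt and no reset: what is moved stays moved. The work goes in short steps, Python scripts to look and compute and a tool call to move; the robot and the scene stay as the last step left them, time stands still between calls to the robot, and variables do not carry over. Pictures are saved under pics/ and viewed, at most 10 in all, crops included, and the job is handed in when it is done.

Besides the shell and the picture viewer there is one more tool, called after "Emit:" as name(argument=value, ...) on one line, values as JSON. play_rows: Moves the arm, as the interface text tells. Shifts and turns lie within -1 to 1; 1 stands for 0.1 m of shift or 120 degrees of turn. Its arguments: {"type":"object","properties":{"steps":{"type":"array","items":{"type":"array"}},"claw":{"type":"number"},"squeeze":{"type":"number"}},"required":["steps"]}

```bash
mkdir -p pics; ls; python3 - <<'E'
from plant import robot,cams,finder
import cv2,numpy as np
print(robot.state())
for c in ["scene","top"]:
    f=cams.grab_frame(c); cv2.imwrite(f"pics/{c}0.png",f["image"])
    print(c,f["mtx"].tolist(),f["D"],np.round(f["pose"],4).tolist())
    for t in ["microtome","crank_grip","handwheel","guard_tab","block_face","blade","lamp","tray_mid","wash_bottle_mid","slide_box_mid","jar_mid","guard"]:
        try: print(t,[(np.round(r["centre"],3).tolist(),round(r["confidence"],2)) for r in finder.recognise(t,f)[:2]])
        except Exception as e: print(t,e)
E
```

```text
pics
{'clock': 0.0, 'q': array([ 1.19137884,  0.43519805,  0.02497461,  1.57407716, -0.01154371,
        1.13397759, -0.07507767]), 'joint_vel': array([ 9.88053455e-04, -9.33910007e-06,  6.66846776e-04,  5.04715989e-05,
        3.24023953e-04,  5.56761622e-04,  4.60877142e-04]), 'joint_torque': array([ 2.89992186e-04, -6.70459843e+01,  1.02504596e+00, -3.16216457e+01,
        1.54284365e-02,  1.22357084e-02,  1.92422914e-05]), 'eef_pos': array([ 0.17060536, -0.60076037,  0.2305492 ]), 'ee_rot': array([-3.14008768e+00,  1.89234081e-04,  2.76792735e-01]), 'wrist_force': array([-0.95203478, -0.13811689, -0.04296765]), 'moment': array([-0.01336795,  0.06935699, -0.00460875]), 'gripper_force': 0.0, 'gripper_width': 1.0042912621016848}
scene [[396.9458706221188, 0.0, 280.1674425646423], [0.0, 396.9458706221188, 206.56637241731], [0.0, 0.0, 1.0]] [0.01547216 0.         0.         0.         0.        ] [[-0.4129, 0.8199, -0.3966, 0.955], [0.9108, 0.3712, -0.1808, 0.2196], [-0.001, -0.4359, -0.9, 1.1692], [0.0, 0.0, 0.0, 1.0]]
microtome [([0.702, -0.002, 0.247], 0.8)]
crank_grip []
handwheel
[... 469 characters left out ...]
9288318979, 205.52819190333307], [0.0, 0.0, 1.0]] [0.00444449 0.         0.         0.         0.        ] [[-0.0231, -0.9792, 0.2015, 0.2883], [-0.9997, 0.0221, -0.007, -0.0139], [0.0024, -0.2016, -0.9795, 1.2349], [0.0, 0.0, 0.0, 1.0]]
microtome [([0.654, -0.018, 0.24], 0.66)]
crank_grip [([0.5, -0.047, 0.174], 0.78)]
handwheel [([0.504, 0.499, 0.002], 0.58)]
guard_tab [([0.606, 0.15, 0.099], 0.66)]
block_face [([0.662, 0.035, 0.165], 0.8)]
blade [([0.601, 0.153, 0.106], 0.51)]
lamp [([0.643, 0.066, 0.276], 0.8)]
tray_mid [([0.506, 0.497, 0.002], 0.71)]
wash_bottle_mid []
slide_box_mid [([0.4, -0.404, 0.03], 0.69)]
jar_mid [([0.358, 0.33, 0.082], 0.6)]
guard [([0.601, 0.151, 0.102], 0.53)]
```

View pics/scene0.png

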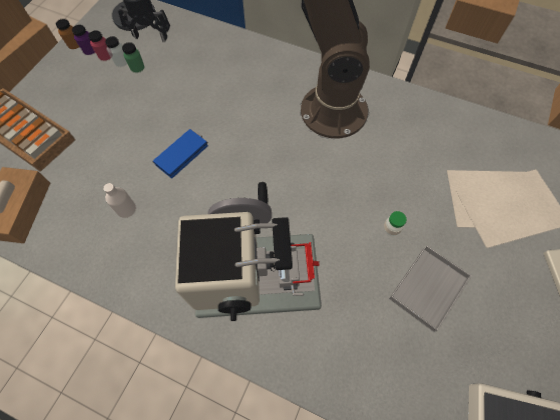

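View pics/top0.png

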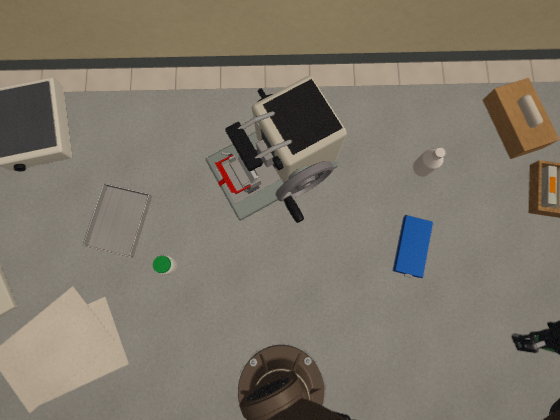

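The scene shows the microtome with its handwheel side facing the robot: grip near scene (262,192) and top (293,208), red guard tab at scene (316,263) and top (222,182). I'll zoom in on both.

```bash
python3 - <<'E'
import cv2
a=cv2.imread("pics/scene0.png")[170:330,165:335]; b=cv2.imread("pics/top0.png")[70:230,195:355]
cv2.imwrite("pics/sc1.png",cv2.resize(a,(637,600),interpolation=cv2.INTER_CUBIC))
cv2.imwrite("pics/tc1.png",cv2.resize(b,(600,600),interpolation=cv2.INTER_CUBIC))
E
```

```text
(no output)
```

View pics/sc1.png

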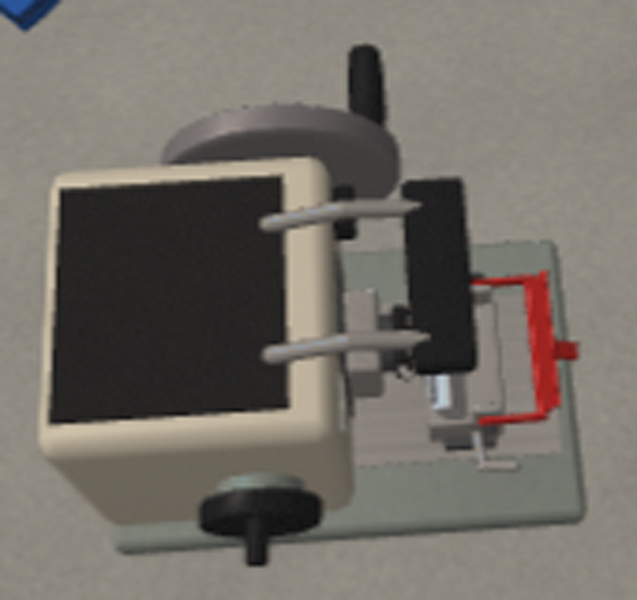

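View pics/tc1.png

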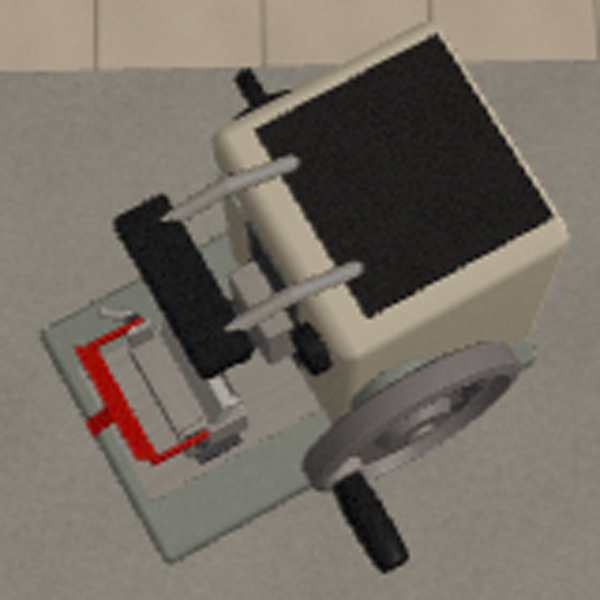

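Scene crop: base front corners at (552,240) and (582,518), lamp corners around (405..474,180..370), guard tab (566,351), and grip running from (370,122) to (364,50). Top crop: base front corners (45,338) and (172,560), lamp (120..252,198..375), tab (98,422), grip end (392,558). Next I'll fit the machine pose and both joint angles.

```bash
cat > h.py <<'E'
import numpy as np,cv2
from scipy.spatial.transform import Rotation as R
from scipy.optimize import least_squares
def proj(f,P):
    W=np.linalg.inv(f["pose"]); r,_=cv2.Rodrigues(W[:3,:3])
    return cv2.projectPoints(np.asarray(P,float).reshape(-1,1,3),r,W[:3,3],f["mtx"],f["D"])[0][:,0]
def grip(q,y=-189.5): return [100+68*np.sin(q),y,150+68*np.cos(q)]
def tab(g): return [-42-61*np.cos(g-.22),0,95+61*np.sin(g-.22)]
def bar(g,y): return [-42-40*np.cos(g),y,95+40*np.sin(g)]
def M(p,x):  # machine mm -> world m
    c,s=np.cos(x[2]),np.sin(x[2]); p=np.asarray(p,float).reshape(-1,3)/1e3
    return p@np.array([[c,-s,0],[s,c,0],[0,0,1]]).T+[x[0],x[1],0]
E
cat > fit.py <<'E'
from h import *; from plant import cams
B=[[-115,-115,30],[-115,115,30]]; L=[[-30,65,275],[12,65,275],[-30,-65,275],[12,-65,275]]
obs={"scene":(B+L+[[245,115,30]],[(554,238),(584,520),(474,366),(415,372),(463,177),(404,182),(114,553)],[(566,351),(548,278),(364,53)],(165,170)),
"top":(B+L,[(174,563),(42,336),(119,213),(165,196),(205,377),(254,356)],[(98,422),(92,350) ,(393,560)],(195,70))}
F={c:cams.grab_frame(c) for c in obs}
def res(x,show=False):
    o=[]
    for c,(P,uv,uv2,off) in obs.items():
        Q=P+[tab(x[4]),grip(x[3],-224)]
        t=np.array(uv+[uv2[0],uv2[2]])/3.75+off
        e=proj(F[c],M(Q,x))-t
        if show: print(c,np.round(e,1).tolist())
        o.append(e.ravel())
    return np.concatenate(o)
s=least_squares(res,[.63,.09,-.95,-1.3,.2],loss="soft_l1"); x=s.x
print(x); res(x,1); np.save("x.npy",x)
for n,p in dict(grip=grip(x[3]),tab=tab(x[4]),wc=[100,-189.5,150],pin=[-42,0,95],lamp=[-9,0,264]).items(): print(n,M(p,x).round(4))
print("mx",np.cos(x[2]),np.sin(x[2]))
E
python3 fit.py
```

```text
[ 0.64936424  0.07249302 -1.07424313 -1.38845256  0.05867453]
scene [[-0.2, -0.8], [0.4, -0.8], [0.6, -0.5], [-1.6, -0.9], [-0.9, -0.8], [-2.1, -1.0], [-1.8, -0.3], [-2.2, -0.4], [-1.1, -0.1]]
top [[-3.7, 0.1], [-3.1, -1.8], [-3.9, 1.0], [-1.7, -2.1], [-2.4, -0.3], [-0.8, -2.7], [-0.1, -0.6], [-0.6, 0.5]]
grip [[ 0.4985 -0.0469  0.1623]]
tab [[0.6007 0.1624 0.0852]]
wc [[ 0.5304 -0.1057  0.15  ]]
pin [[0.6294 0.1094 0.095 ]]
lamp [[0.6451 0.0804 0.264 ]]
mx 0.47639784533637647 -0.8792298294296309
```

```bash
cat >> fit.py <<'E'
print("---")
for cs in (["scene"],["top"],["scene","top"]):
  for loss in ("linear",):
    def r2(x):
        o=[]
        for k,c in enumerate(cs):
            P,uv,uv2,off=obs[c]; e=proj(F[c],M(P+[tab(x[4]),grip(x[3],-224)],x))-(np.array(uv+[uv2[0],uv2[2]])/3.75+off)+x[5+2*k:7+2*k]
            o.append(e.ravel())
        o.append(x[5:]/1.); return np.concatenate(o)
    s=least_squares(r2,[.65,.07,-1.05,-1.3,.2]+[0]*(2*len(cs))); x=s.x
    print(cs,x.round(3),s.cost); print(np.round(r2(x),1).tolist())
np.save("x.npy",x)
for n,p in dict(grip=grip(x[3]),tab=tab(x[4]),wc=[100,-189.5,150],lamp=[-9,0,264]).items(): print(n,M(p,x).round(4))
E
python3 fit.py | sed -n '/---/,$p'
```

```text
---
['scene'] [ 0.65   0.075 -1.08  -1.35   0.18  -0.002  0.232] 4.1697981283069305
[0.8, 0.0, 1.1, 0.2, 1.5, 0.3, -0.7, -0.1, 0.3, -0.0, -0.9, -0.3, -1.2, -0.0, -0.8, -0.3, -0.1, 0.0, -0.0, 0.2]
['top'] [ 0.647  0.068 -1.078 -1.357  0.221  0.333  0.22 ] 13.00612763141765
[-1.9, 0.8, -1.2, -1.2, -1.6, 1.8, 0.6, -1.2, -0.2, 0.6, 1.4, -1.7, 1.1, -0.6, 1.5, 1.3, 0.3, 0.2]
['scene', 'top'] [ 0.649  0.072 -1.079 -1.344  0.195  0.999  1.033  1.624  0.534] 19.267105601602843
[0.8, 0.1, 1.1, 0.1, 1.3, 0.1, -1.0, -0.3, 0.1, -0.1, -1.1, -0.4, -1.1, -0.0, -0.9, -0.5, -0.2, 0.1, -2.0, 0.8, -1.2, -1.2, -1.8, 1.7, 0.4, -1.3, -0.5, 0.5, 1.1, -1.8, 1.1, -0.5, 1.3, 1.2, 1.0, 1.0, 1.6, 0.5]
grip [[ 0.4975 -0.0476  0.1653]]
tab [[0.5999 0.1624 0.0935]]
wc [[ 0.5288 -0.106   0.15  ]]
lamp [[0.6443 0.0796 0.264 ]]
```

```bash
cat > sil.py <<'E'
from h import *; from plant import cams
from scipy.optimize import minimize
K=4
F={c:cams.grab_frame(c) for c in ("scene","top")}
def box(c,ax,h): # centre, axes rows, halfs
    s=np.array([[i,j,k] for i in(-1,1) for j in(-1,1) for k in(-1,1)]); return np.asarray(c)+(s*h)@np.asarray(ax)
def parts(x):
    g=x[4]; u=np.array([-np.cos(g),0,np.sin(g)]); v=np.array([-np.sin(g),0,-np.cos(g)]); Y=np.array([0,1,0]); h=np.array([-42,0,95])
    b=h+40*u; t=np.array(tab(g)); d=(t-b)/np.linalg.norm(t-b); n=np.cross(d,Y)
    red=[box(b,[u,v,Y],[4,4,56]),box(t,[d,n,Y],[19,3.5,7])]+[box(h+20*u+Y*s*52,[u,v,Y],[20,3,4]) for s in(-1,1)]
    a=np.linspace(0,2*np.pi,24)
    gr=np.concatenate([np.c_[14*np.cos(a),0*a+y,14*np.sin(a)]+grip(x[3],0) for y in(-227,-152)])
    return dict(red=red,lamp=[box([-9,0,264],np.eye(3),[21,65,11])],grip=[gr])
def rast(f,polys,x,sh):
    m=np.zeros((420*K,560*K),np.uint8)
    for p in polys:
        uv=(proj(f,M(p,x))+sh+.5)*K-.5
        cv2.fillConvexPoly(m,cv2.convexHull((uv*16).round().astype(np.int32)),1,shift=4)
    return m>0
obs={}; seeds={"scene":dict(lamp=(282,245),grip=(262,190)),"top":dict(lamp=(242,147),grip=(293,208))}
for c,f in F.items():
    im=cv2.resize(f["image"],None,fx=K,fy=K,interpolation=cv2.INTER_CUBIC).astype(int)
    red=(im[...,2]>100)&(im[...,1]<70)&(im[...,0]<70); dk=(im.max(2)<62).astype(np.uint8)
    obs[c]=dict(red=red); n,l=cv2.connectedComponents(dk)
    for k,(u,v) in seeds[c].items():
        obs[c][k]=(l==l[v*K,u*K]); print(c,k,l[v*K,u*K],obs[c][k].sum()/K/K)
    print("red",red.sum()/K/K)
def cost(x,show=0):
    P=parts(x); t=0
    for i,(c,f) in enumerate(F.items()):
        sh=x[5+2*i:7+2*i]; hide=cv2.dilate(obs[c]["lamp"].astype(np.uint8),np.ones((9,9)))>0
        for k in P:
            m=rast(f,P[k],x,sh); o=obs[c][k]
            if k=="red": m=m&~hide;o=o&~hide
            iou=(m&o).sum()/(m|o).sum(); t+=1-iou
            if show: print(c,k,round(iou,3),m.sum()/K/K,o.sum()/K/K)
    return t+.03*np.sum(x[5:]**2)
if __name__=="__main__":
    x=np.load("x.npy"); x[5:]=0
    for sc in (1,.4):
        S=np.array([.01,.01,.04,.08,.1,.7,.7,.7,.7])*sc
        s=minimize(lambda z:cost(x+z*S),np.zeros(9),method="Nelder-Mead",options=dict(initial_simplex=np.vstack([np.zeros(9),np.eye(9)]),maxfev=500,xatol=.01,fatol=1e-4)); x=x+s.x*S; print(s.fun,x.round(4))
    cost(x,1); np.save("x.npy",x)
    for n,p in dict(grip=grip(x[3]),tab=tab(x[4]),wc=[100,-189.5,150],lamp=[-9,0,264]).items(): print(n,M(p,x).round(4))
    o=[]
    for i,(c,f) in enumerate(F.items()):
        im=cv2.resize(f["image"],None,fx=K,fy=K,interpolation=cv2.INTER_CUBIC)
        Q=parts(x); Q["hs"]=[box([155,0,142.5],np.eye(3),[95,100,112.5])]; Q["base"]=[box([65,0,15],np.eye(3),[180,115,15])]
        for k,pl in Q.items():
            m=rast(f,pl,x,x[5+2*i:7+2*i]).astype(np.uint8); cv2.drawContours(im,cv2.findContours(m,0,2)[0],-1,(0,255,0),1)
        u0,v0=((170,170),(195,65))[i]; o.append(cv2.resize(im[v0*K:(v0+170)*K,u0*K:(u0+170)*K],(400,400)))
    cv2.imwrite("pics/ov1.png",np.hstack(o))
E
python3 sil.py
```

```text
scene lamp 104 892.625
scene grip 91 166.75
red 359.125
top lamp 39 802.3125
top grip 173 258.5
red 285.125
1.7793923338999114 [ 0.6481  0.0723 -1.0749 -1.346   0.1427  0.8506  0.0364  0.2759 -0.3697]
1.77938375635144 [ 0.6481  0.0723 -1.0749 -1.346   0.1427  0.8504  0.0368  0.2763 -0.3694]
scene red 0.476 292.125 357.0625
scene lamp 0.803 959.1875 892.625
scene grip 0.616 270.875 166.75
top red 0.623 276.1875 285.125
top lamp 0.862 889.0 802.3125
top grip 0.87 297.125 258.5
grip [[ 0.4974 -0.0475  0.1652]]
tab [[0.5991 0.1627 0.0903]]
wc [[ 0.529  -0.1058  0.15  ]]
lamp [[0.6438 0.0802 0.264 ]]
```

View pics/ov1.png

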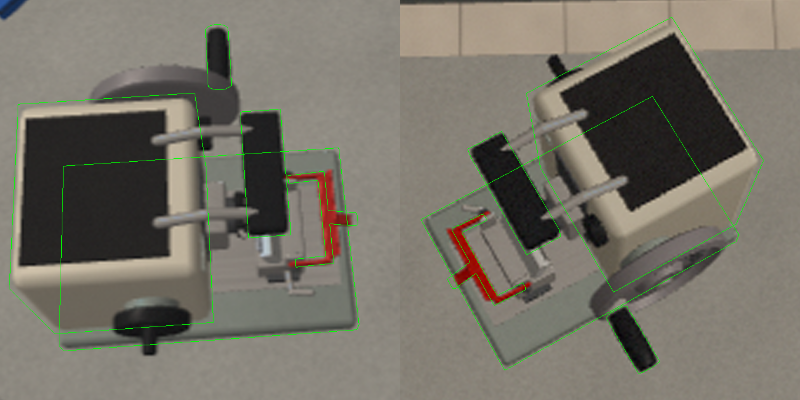

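The overlay shows lamp, base and grip aligned in both views, but the guard in the scene view is off by about 3 px. I'll refine with a grid over the guard angle.

```bash
cat > s2.py <<'E'
from sil import *
x0=np.load("x.npy"); best=[]
for g in (-.05,.1,.2,.3,.4):
    x=x0.copy(); x[4]=g; x[5:]=0
    for sc in (1,.5):
        S=np.array([.008,.008,.03,.06,.08,.7,.7,.7,.7])*sc*np.random.choice([-1,1],9)
        s=minimize(lambda z:cost(x+z*S),np.zeros(9),method="Nelder-Mead",options=dict(initial_simplex=np.vstack([np.zeros(9),np.eye(9)]),maxfev=300,xatol=.01,fatol=1e-4,adaptive=True)); x=x+s.x*S
    print(g,round(s.fun,3),x.round(4)); best.append((s.fun,x))
x=min(best,key=lambda t:t[0])[1]; cost(x,1); np.save("x.npy",x)
for n,p in dict(grip=grip(x[3]),tab=tab(x[4]),wc=[100,-189.5,150],lamp=[-9,0,264]).items(): print(n,M(p,x).round(4))
E
time python3 s2.py
```

```text
scene lamp 113 892.4375
scene grip 102 166.9375
red 358.8125
top lamp 34 802.6875
top grip 203 258.3125
red 285.75
-0.05 1.769 [ 0.6485  0.0728 -1.0782 -1.3495  0.057   0.7601 -0.0725  0.4936 -0.439 ]
0.1 1.769 [ 0.6486  0.0729 -1.0734 -1.3766  0.1208  0.7404  0.0593  0.4272 -0.3142]
0.2 1.77 [ 0.6491  0.0732 -1.0729 -1.3718  0.1445  0.7085 -0.0906  0.5152 -0.1168]
0.3 1.776 [ 0.6489  0.0734 -1.072  -1.3515  0.147   0.6612 -0.0758  0.4453 -0.2072]
0.4 1.779 [ 0.6488  0.0725 -1.0797 -1.3232  0.1328  0.8767 -0.1633  0.3227 -0.0422]
scene red 0.487 285.25 356.8125
scene lamp 0.803 958.0625 892.4375
scene grip 0.616 270.9375 166.9375
top red 0.616 266.0 285.75
top lamp 0.864 890.6875 802.6875
top grip 0.876 295.0 258.3125
grip [[ 0.4974 -0.0465  0.1649]]
tab [[0.6002 0.1629 0.0851]]
wc [[ 0.5288 -0.1049  0.15  ]]
lamp [[0.6442 0.0807 0.264 ]]
real	0m57.190s
user	0m57.299s
sys	0m0.210s
```

Emit:
play_rows(steps=[[[0,0,-0.3],[0,0,-0.052]],[[0,0,-0.3],[0,0,-0.052]],[[0.27,-0.166,0],[0,0,0]],[[0.27,-0.166,0],[0,0,0]],[[0.27,-0.166,0],[0,0,0]],[[0.27,-0.166,0],[0,0,0]],[[0.27,-0.166,0],[0,0,0]],[[0.27,-0.166,0],[0,0,0]],[[0.27,-0.166,0],[0,0,0]],[[0.27,-0.166,0],[0,0,0]]], claw=-1, squeeze=40)

```text
clock: 2.53
eef_pos: [0.2984, -0.3804, 0.2915]
ee_rot: [3.141, -0.0, 0.494]
wrist_force: [0.2, -0.5, -0.2]
gripper_width: 0.995
gripper_force: 0.0
```

Emit:
play_rows(steps=[[[0.27,-0.166,0],[0,0,0]],[[0.27,-0.166,0],[0,0,0]],[[0.27,-0.166,0],[0,0,0]],[[0.27,-0.166,0],[0,0,0]],[[0.27,-0.166,0],[0,0,0]],[[0.27,-0.166,0],[0,0,0]],[[0.27,-0.166,0],[0,0,0]],[[0.27,-0.166,0],[0,0,0]],[[0,0,0],[0,0,0]],[[0,0,0],[0,0,0]]])

```text
clock: 3.37
eef_pos: [0.4257, -0.1608, 0.2914]
ee_rot: [3.141, -0.0, 0.499]
wrist_force: [-0.1, -0.5, -0.1]
gripper_width: 1.001
gripper_force: 0.0
```

```bash
cat > to.py <<'E'
import sys; from h import *; from plant import robot
# target in machine mm (TCP), optional -> shift in tool units of 0.1 m
x=np.load("x.npy"); s=robot.state(); Rt=R.from_euler("xyz",s["ee_rot"]).as_matrix(); p=s["eef_pos"]
c,sn=np.cos(x[2]),np.sin(x[2]); Rm=np.array([[c,-sn,0],[sn,c,0],[0,0,1]])
pm=(Rm.T@(p-[x[0],x[1],0]))*1e3
print("t",s["clock"],"machine",pm.round(1),"rot",s["ee_rot"].round(3),"zdir m",(Rm.T@Rt[:,2]).round(2),"q",s["q"].round(2),"w",round(s["gripper_width"],2),"gf",round(s["gripper_force"],1),"F m",(Rm.T@s["wrist_force"]).round(1))
if len(sys.argv)>1: print("shift",(Rt.T@Rm@(np.array(eval(sys.argv[1]))-pm)/100).round(3))
E
python3 to.py "grip(x[3],-200)+np.array([0,0,-21])"
```

```text
t 3.3667 machine [ 100.5 -306.8  291.4] rot [ 3.141 -0.     0.499] zdir m [ 0.  0. -1.] q [ 0.57  0.13 -0.37  1.85  0.05  1.17 -0.88] w 1.0 gf 0.0 F m [ 0.4 -0.4 -0.1]
shift [ 1.071 -0.662  1.476]
```

Emit:
play_rows(steps=[[[0.268,-0.166,0],[0,0,0]],[[0.268,-0.166,0],[0,0,0]],[[0.268,-0.165,0],[0,0,0]],[[0.267,-0.165,0],[0,0,0]],[[0,0,0.3],[0,0,0]],[[0,0,0.3],[0,0,0]],[[0,0,0.3],[0,0,0]],[[0,0,0.3],[0,0,0]],[[0,0,0.1],[0,0,0]],[[0,0,0],[0,0,0]]])

```text
clock: 4.2
eef_pos: [0.4859, -0.0546, 0.1592]
ee_rot: [-3.139, 0.004, 0.493]
wrist_force: [-0.8, -0.2, 0.3]
gripper_width: 1.0
gripper_force: 0.0
```

```bash
python3 to.py "grip(x[3],-200)+np.array([0,0,-21])"; python3 - <<'E'
from plant import cams
import cv2,numpy as np
a=cams.grab_frame("scene")["image"][110:310,185:335];b=cams.grab_frame("top")["image"][110:310,200:350]
cv2.imwrite("pics/g1.png",cv2.resize(np.hstack([a,b]),(800,533),interpolation=cv2.INTER_CUBIC))
E
```

```text
t 4.2 machine [  35.4 -203.5  159.2] rot [-3.139  0.004  0.493] zdir m [-0. -0. -1.] q [ 0.35  0.34 -0.44  1.96  0.18  0.89 -1.26] w 1.0 gf 0.0 F m [-0.3 -0.8  0.3]
shift [ 0.035 -0.017  0.153]
```

View pics/g1.png

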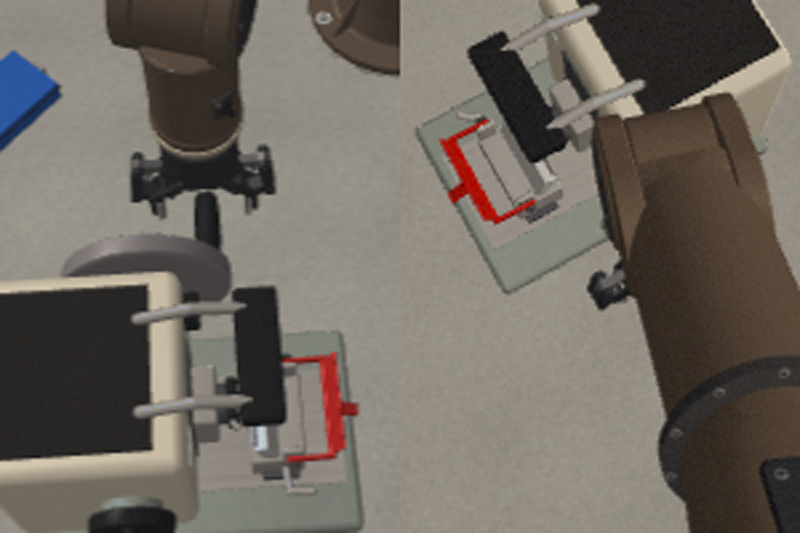

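Both fingers straddle the grip: in the scene half, fingers at (150,180) and (260,180), grip at (207,205). Now I'll lower and close.

Emit:
play_rows(steps=[[[0.03,-0.01,0.16],[0,0,0]],[[0,0,0],[0,0,0]],[[0,0,0],[0,0,0]]])

```text
clock: 4.55
eef_pos: [0.4905, -0.0512, 0.1466]
ee_rot: [3.141, -0.001, 0.494]
wrist_force: [-0.2, 0.1, 0.5]
gripper_width: 1.003
gripper_force: 0.0
```

Emit:
play_rows(steps=[[[0,0,0],[0,0,0]],[[0,0,0],[0,0,0]],[[0,0,0],[0,0,0]],[[0,0,0],[0,0,0]],[[0,0,0],[0,0,0]],[[0,0,0],[0,0,0]],[[0,0,0],[0,0,0]],[[0,0,0],[0,0,0]]], claw=1, squeeze=40)

```text
clock: 5.22
eef_pos: [0.49, -0.051, 0.1453]
ee_rot: [3.142, -0.0, 0.495]
wrist_force: [-0.2, 0.2, 1.4]
gripper_width: 0.312
gripper_force: 39.5
```

```bash
python3 to.py "grip(x[3],-200)+np.array([0,0,-21])"
```

```text
t 5.2167 machine [  34.2 -198.1  145.3] rot [ 3.142 -0.     0.495] zdir m [ 0.  0. -1.] q [ 0.34  0.36 -0.43  1.97  0.2   0.85 -1.28] w 0.31 gf 39.5 F m [-0.3 -0.1  1.4]
shift [-0.019 -0.005  0.014]
```

Emit:
play_rows(steps=[[[0,0.014,-0.039],[0,0,0]],[[0,0.014,-0.039],[0,0,0]],[[0,0.014,-0.039],[0,0,0]],[[0,0.021,-0.036],[0,0,0]],[[0,0.021,-0.036],[0,0,0]],[[0,0.021,-0.036],[0,0,0]],[[0,0,0],[0,0,0]],[[0,0,0],[0,0,0]]])

```text
clock: 5.88
eef_pos: [0.4938, -0.058, 0.1684]
ee_rot: [-3.139, 0.001, 0.496]
wrist_force: [-6.3, 9.7, 7.8]
gripper_width: 0.31
gripper_force: 41.9
```

```bash
cat > q.py <<'E'
from h import *; from plant import robot
x=np.load("x.npy"); s=robot.state(); c,sn=np.cos(x[2]),np.sin(x[2]); Rm=np.array([[c,-sn,0],[sn,c,0],[0,0,1]])
pm=(Rm.T@(s["eef_pos"]-[x[0],x[1],0]))*1e3; d=np.array([pm[0]-100,pm[2]+21.5-150]); q=np.arctan2(d[0],d[1]); F=Rm.T@s["wrist_force"]
print(round(s["clock"],2),pm.round(1),"r",np.hypot(*d).round(1),"q",q.round(3),"Ftan",(F[0]*np.cos(q)-F[2]*np.sin(q)).round(1),"Frad",(F[0]*np.sin(q)+F[2]*np.cos(q)).round(1),s["gripper_force"].round(0) if hasattr(s["gripper_force"],"round") else s["gripper_force"])
a=q
for k in range(10):
    b=a+.05; print(round(b,3),(.68*np.array([np.sin(b)-np.sin(a),-np.cos(b)+np.cos(a)])).round(3).tolist()); a=b
E
python3 q.py
```

```text
5.88 [  42.2 -198.1  168.4] r 70.3 q -0.966 Ftan -0.1 Frad 13.9 41.92825198173523
-0.916 [0.02, -0.027]
-0.866 [0.021, -0.026]
-0.816 [0.023, -0.025]
-0.766 [0.024, -0.024]
-0.716 [0.025, -0.023]
-0.666 [0.026, -0.022]
-0.616 [0.027, -0.02]
-0.566 [0.028, -0.019]
-0.516 [0.029, -0.018]
-0.466 [0.03, -0.016]
```

Emit:
play_rows(steps=[[[0,0.006,-0.036],[0,0,0]],[[0,0.013,-0.032],[0,0,0]],[[0,0.014,-0.03],[0,0,0]],[[0,0,0],[0,0,0]],[[0,0,0],[0,0,0]]])

```text
clock: 6.3
eef_pos: [0.4968, -0.0635, 0.1782]
ee_rot: [3.141, -0.0, 0.494]
wrist_force: [-0.9, 2.2, 2.6]
gripper_width: 0.311
gripper_force: 41.6
```

```bash
sed -i 's/pm\[0\]-100,pm\[2\]+21.5-150/pm[0]-101.4,pm[2]-135.2/' q.py; python3 q.py
```

```text
6.3 [  48.4 -198.1  178.2] r 68.2 q -0.89 Ftan 0.5 Frad 3.5 41.55073285102844
-0.84 [0.022, -0.026]
-0.79 [0.023, -0.025]
-0.74 [0.025, -0.024]
-0.69 [0.026, -0.022]
-0.64 [0.027, -0.021]
-0.59 [0.028, -0.02]
-0.54 [0.029, -0.018]
-0.49 [0.03, -0.017]
-0.44 [0.03, -0.015]
-0.39 [0.031, -0.014]
```

Emit:
play_rows(steps=[[[0,0.021,-0.027],[0,0,0]],[[0,0.022,-0.026],[0,0,0]],[[0,0.024,-0.024],[0,0,0]],[[0,0,0],[0,0,0]]])

```text
clock: 6.63
eef_pos: [0.5002, -0.0698, 0.1859]
ee_rot: [3.141, -0.0, 0.494]
wrist_force: [-0.4, 0.5, 1.7]
gripper_width: 0.311
gripper_force: 41.5
```

```bash
python3 q.py|head -1
```

```text
6.63 [  55.6 -198.1  185.9] r 68.4 q -0.735 Ftan 0.6 Frad 1.7 41.45155906677246
```

Emit:
play_rows(steps=[[[0,0.026,-0.022],[0,0,0]],[[0,0.027,-0.021],[0,0,0]],[[0,0.028,-0.02],[0,0,0]],[[0,0,0],[0,0,0]]])

```text
clock: 6.97
eef_pos: [0.5034, -0.0759, 0.1915]
ee_rot: [-3.14, 0.0, 0.495]
wrist_force: [-0.8, 5.9, -4.3]
gripper_width: 0.312
gripper_force: 40.7
```

```bash
python3 q.py|head -1
```

```text
6.97 [  62.4 -198.2  191.5] r 68.5 q -0.606 Ftan -7.1 Frad -0.4 40.716771483421326
```

Emit:
play_rows(steps=[[[0,0.029,-0.018],[0,0,0]],[[0,0.03,-0.017],[0,0,0]],[[0,0,0],[0,0,0]]])

```text
clock: 7.22
eef_pos: [0.5056, -0.08, 0.1946]
ee_rot: [-3.139, 0.001, 0.496]
wrist_force: [-1.3, 6.9, -4.5]
gripper_width: 0.312
gripper_force: 40.8
```

```bash
python3 q.py|head -1
```

```text
7.22 [  67.1 -198.1  194.6] r 68.5 q -0.524 Ftan -8.0 Frad -0.6 40.841224193573
```

Emit:
play_rows(steps=[[[0,0.03,-0.015],[0,0,0]],[[0,0.031,-0.014],[0,0,0]],[[0,0,0],[0,0,0]]])

```text
clock: 7.47
eef_pos: [0.5085, -0.0853, 0.1976]
ee_rot: [-3.139, 0.001, 0.496]
wrist_force: [-1.6, 7.4, -1.2]
gripper_width: 0.309
gripper_force: 41.2
```

```bash
python3 q.py|head -1
```

```text
7.47 [  73.1 -198.1  197.6] r 68.5 q -0.426 Ftan -7.1 Frad 1.9 41.19425117969513
```

Emit:
play_rows(steps=[[[0,0.032,-0.012],[0,0,0]],[[0,0.032,-0.011],[0,0,0]],[[0,0,0],[0,0,0]]])

```text
clock: 7.72
eef_pos: [0.5118, -0.0915, 0.2003]
ee_rot: [-3.14, 0.001, 0.496]
wrist_force: [-2.2, 6.2, 1.1]
gripper_width: 0.316
gripper_force: 41.5
```

```bash
python3 q.py|head -1
```

```text
7.72 [  80.1 -198.1  200.3] r 68.5 q -0.316 Ftan -5.9 Frad 3.1 41.50914430618286
```

Emit:
play_rows(steps=[[[0,0.033,-0.009],[0,0,0]],[[0,0.033,-0.007],[0,0,0]],[[0,0,0],[0,0,0]]])

```text
clock: 7.97
eef_pos: [0.5156, -0.0984, 0.2024]
ee_rot: [3.141, 0.0, 0.495]
wrist_force: [-1.7, 2.4, 4.6]
gripper_width: 0.314
gripper_force: 41.7
```

```bash
python3 q.py|head -1
```

```text
7.97 [  88.1 -198.1  202.4] r 68.5 q -0.196 Ftan -1.9 Frad 5.1 41.71650409698486
```

Emit:
play_rows(steps=[[[0,0.034,-0.004],[0,0,0]],[[0,0.034,-0.002],[0,0,0]],[[0,0,0],[0,0,0]]])

```text
clock: 8.22
eef_pos: [0.5197, -0.106, 0.2035]
ee_rot: [3.139, -0.001, 0.493]
wrist_force: [0.5, -1.1, 5.5]
gripper_width: 0.311
gripper_force: 41.9
```

```bash
python3 q.py|head -1
```

```text
8.22 [  96.6 -198.   203.5] r 68.5 q -0.069 Ftan 1.6 Frad 5.4 41.895854473114014
```

Emit:
play_rows(steps=[[[0,0.034,-0.002],[0,0,0]],[[0,0.034,0],[0,0,0]],[[0,0.034,0],[0,0,0]],[[0,0,0],[0,0,0]]])

```text
clock: 8.55
eef_pos: [0.5251, -0.1161, 0.2035]
ee_rot: [3.138, -0.002, 0.492]
wrist_force: [5.4, -6.4, 2.7]
gripper_width: 0.309
gripper_force: 41.8
```

```bash
python3 q.py|head -1
```

```text
8.55 [ 108.1 -198.   203.5] r 68.6 q 0.098 Ftan 7.9 Frad 3.5 41.75263166427612
```

Emit:
play_rows(steps=[[[0,0.034,0.002],[0,0,0]],[[0,0.014,0.001],[0,0,0]],[[0,0,0],[0,0,0]],[[0,0,0],[0,0,0]]])

```text
clock: 8.88
eef_pos: [0.5272, -0.1198, 0.2029]
ee_rot: [3.138, -0.001, 0.493]
wrist_force: [4.8, -7.8, 0.5]
gripper_width: 0.314
gripper_force: 41.7
```

```bash
python3 q.py|head -1
```

```text
8.88 [ 112.4 -198.   202.9] r 68.6 q 0.16 Ftan 9.0 Frad 2.0 41.676912903785706
```

Emit:
play_rows(steps=[[[0,0.034,0.005],[0,0,0]],[[0,0.01,0.002],[0,0,0]],[[0,0,0],[0,0,0]],[[0,0,0],[0,0,0]]])

```text
clock: 9.22
eef_pos: [0.528, -0.1214, 0.2024]
ee_rot: [3.141, -0.0, 0.494]
wrist_force: [-2.0, -1.2, 10.0]
gripper_width: 0.308
gripper_force: 42.5
```

```bash
python3 q.py|head -1
```

```text
9.22 [ 114.1 -198.   202.4] r 68.4 q 0.187 Ftan -1.7 Frad 9.9 42.49432325363159
```

Emit:
play_rows(steps=[[[0,0,0],[0,0,0]],[[0,0,0],[0,0,0]],[[0,0,0],[0,0,0]],[[0,0,0],[0,0,0]],[[0,0,0],[0,0,0]],[[0,0,0],[0,0,0]]], claw=-1)

```text
clock: 9.72
eef_pos: [0.5277, -0.1212, 0.2015]
ee_rot: [-3.141, 0.0, 0.495]
wrist_force: [-0.7, 0.4, -0.8]
gripper_width: 1.0
gripper_force: 0.0
```

Emit:
play_rows(steps=[[[0,0,0],[0,0,0]],[[0,0,0],[0,0,0]],[[0,0,0],[0,0,0]],[[0,0,0],[0,0,0]],[[0,0,-0.2],[0,0,0]],[[0,0,-0.3],[0,0,0]],[[0,0,-0.3],[0,0,0]],[[0,0,-0.3],[0,0,0]],[[0,0,0],[0,0,0]]])

```text
clock: 10.47
eef_pos: [0.5304, -0.1211, 0.3177]
ee_rot: [3.136, -0.007, 0.495]
wrist_force: [0.5, 0.0, 0.4]
gripper_width: 1.0
gripper_force: 0.0
```

```bash
python3 to.py "[-160,-60,200]"; python3 - <<'E'
from plant import cams
import cv2
cv2.imwrite("pics/s2.png",cams.grab_frame("scene")["image"])
from sil import *
E
sed -i 's/^obs={}/obs={}#/' /dev/null
```

```text
t 10.4667 machine [ 115.1 -195.7  317.7] rot [ 3.136 -0.007  0.495] zdir m [ 0.01  0.01 -1.  ] q [ 0.45  0.27 -0.42  1.62  0.12  1.27 -1.06] w 1.0 gf 0.0 F m [0.2 0.4 0.4]
shift [ 1.355 -2.754  1.171]
scene lamp 74 879.0625
scene grip 0 217424.75
red 366.9375
top lamp 43 778.6875
top grip 0 218400.1875
red 271.6875sed: couldn't edit /dev/null: not a regular file
```

View pics/s2.png

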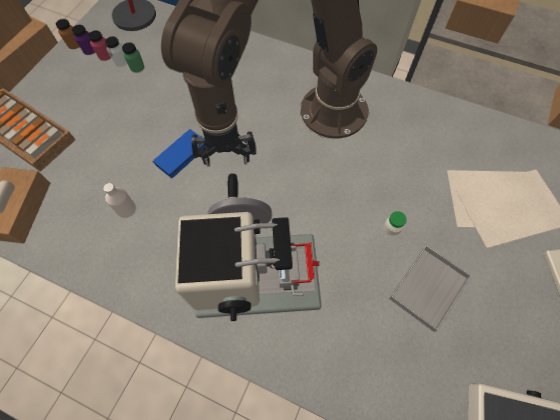

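The grip now stands at (232,187) and the wheel is at rest in the notch. Next, the hand goes round to the operator's side.

Emit:
play_rows(steps=[[[0.05,-0.3,0.05],[0,0,0]],[[0.05,-0.3,0.05],[0,0,0]],[[0.05,-0.3,0.05],[0,0,0]],[[0.05,-0.3,0.05],[0,0,0]],[[0.05,-0.3,0.05],[0,0,0]],[[0.05,-0.3,0.05],[0,0,0]],[[0.05,-0.3,0.05],[0,0,0]],[[0.05,-0.3,0.05],[0,0,0]],[[0.05,-0.3,0.05],[0,0,0]],[[0.05,-0.3,0.05],[0,0,0]]], claw=1)

```text
clock: 11.45
eef_pos: [0.428, 0.1673, 0.2602]
ee_rot: [-3.141, 0.002, 0.494]
wrist_force: [1.7, 0.9, 0.0]
gripper_width: 0.0
gripper_force: 0.0
```

Emit:
play_rows(steps=[[[0,0,0],[0,0,0.0536]],[[0,0,0],[0,0,0.0536]],[[0,0,0],[0,0,0.0536]],[[0,0,0],[0,0,0.0536]],[[0,0,0],[0,0,0.0536]],[[0,0,0],[0,0,0.0536]],[[0,0,0],[0,0,0.0536]],[[0,0,0],[0,0,0]]])

```text
clock: 12.12
eef_pos: [0.4287, 0.1661, 0.2604]
ee_rot: [3.14, 0.002, -0.296]
wrist_force: [0.9, -0.6, 0.1]
gripper_width: 0.002
gripper_force: 0.0
```

Emit:
play_rows(steps=[[[0,0,0],[0,0.05,0]],[[0,0,0],[0,0.05,0]],[[0,0,0],[0,0.05,0]],[[0,0,0],[0,0.05,0]],[[0,0,0],[0,0.05,0]],[[0,0,0],[0,0.05,0]],[[0,0,0],[0,0.05,0]],[[0,0,0],[0,0.05,0]],[[0,0,0],[0,0.05,0]],[[0,0,0],[0,0.05,0]]])

```text
clock: 12.95
eef_pos: [0.4308, 0.1406, 0.2762]
ee_rot: [-3.122, -0.39, -0.277]
wrist_force: [-0.0, 0.0, 0.0]
gripper_width: -0.004
gripper_force: 0.0
```

```bash
python3 to.py "[-130,-20,60]"
```

```text
t 12.95 machine [-162.6 -159.7  276.2] rot [-3.122 -0.39  -0.277] zdir m [ 0.25  0.29 -0.92] q [ 0.14 -0.01 -0.78  2.11  0.4   0.82 -2.73] w -0.0 gf 0.0 F m [-0. -0.  0.]
shift [ 0.316 -0.689  2.482]
```

Emit:
play_rows(steps=[[[0,0,0],[0,0,-0.0577]],[[0,0,0],[0,0,-0.0577]],[[0,0,0],[0,0,-0.0577]],[[0,0,0],[0,0,-0.0577]],[[0,0,0],[0,0,-0.0577]],[[0,0,0],[0,0,-0.0577]],[[0,0,0],[0,0,-0.0577]],[[0,0,0],[0,0,-0.0577]],[[0,0,0],[0,0,-0.0577]],[[0,0,0],[0,0,-0.0577]]])

```text
clock: 13.78
eef_pos: [0.4311, 0.1398, 0.2762]
ee_rot: [2.78, -0.15, 0.967]
wrist_force: [-0.1, 0.2, 0.8]
gripper_width: 0.0
gripper_force: 0.0
```

Emit:
play_rows(steps=[[[0,0,0],[0,0,-0.0577]],[[0,0,0],[0,0,-0.0577]],[[0,0,0],[0,0,-0.0577]],[[0,0,0],[-0.05,0,0]],[[0,0,0],[-0.05,0,0]],[[0,0,0],[-0.05,0,0]],[[0,0,0],[0,0,0]]])

```text
clock: 14.37
eef_pos: [0.4293, 0.1384, 0.2745]
ee_rot: [2.48, -0.012, 1.296]
wrist_force: [-0.6, -0.4, 0.4]
gripper_width: -0.0
gripper_force: 0.0
```

```bash
python3 to.py "[-130,-20,60]"
```

```text
t 14.3667 machine [-161.4 -162.1  274.5] rot [ 2.48  -0.012  1.296] zdir m [ 0.42  0.45 -0.79] q [ 0.05 -0.05 -0.89  2.28  0.84  0.76 -1.71] w -0.0 gf 0.0 F m [ 0.  -0.7  0.4]
shift [ 0.736 -0.343  2.462]
```

```bash
python3 to.py "[-175,-75,125]"
```

```text
t 14.3667 machine [-161.4 -162.1  274.5] rot [ 2.48  -0.012  1.296] zdir m [ 0.42  0.45 -0.79] q [ 0.05 -0.05 -0.89  2.28  0.84  0.76 -1.71] w -0.0 gf 0.0 F m [ 0.  -0.7  0.4]
shift [ 0.685 -0.503  1.514]
```

Emit:
play_rows(steps=[[[0.114,-0.084,0.252],[0,0,0]],[[0.114,-0.084,0.252],[0,0,0]],[[0.114,-0.084,0.252],[0,0,0]],[[0.114,-0.084,0.252],[0,0,0]],[[0.114,-0.084,0.252],[0,0,0]],[[0.114,-0.084,0.252],[0,0,0]],[[0,0,0],[-0.05,0,0]],[[0,0,0],[-0.05,0,0]],[[0,0,0],[-0.05,0,0]],[[0,0,0],[-0.03,0,0]]])

```text
clock: 15.2
eef_pos: [0.499, 0.1952, 0.1162]
ee_rot: [2.205, 0.044, 1.322]
wrist_force: [-0.7, 0.3, -1.5]
gripper_width: 0.003
gripper_force: 0.0
```

```bash
python3 to.py "[-130,-20,60]"; python3 - <<'E'
from plant import cams
import cv2,numpy as np
a=cams.grab_frame("scene")["image"][150:330,225:405];b=cams.grab_frame("top")["image"][100:280,150:330]
cv2.imwrite("pics/g2.png",cv2.resize(np.hstack([a,b]),(800,400),interpolation=cv2.INTER_CUBIC))
E
```

```text
t 15.2 machine [-178.5  -73.8  116.2] rot [2.205 0.044 1.322] zdir m [ 0.56  0.58 -0.59] q [-0.27  0.8  -1.07  2.4   1.67  1.59 -2.73] w 0.0 gf 0.0 F m [-0.6 -0.5 -1.5]
shift [ 0.03  -0.023  0.916]
```

View pics/g2.png

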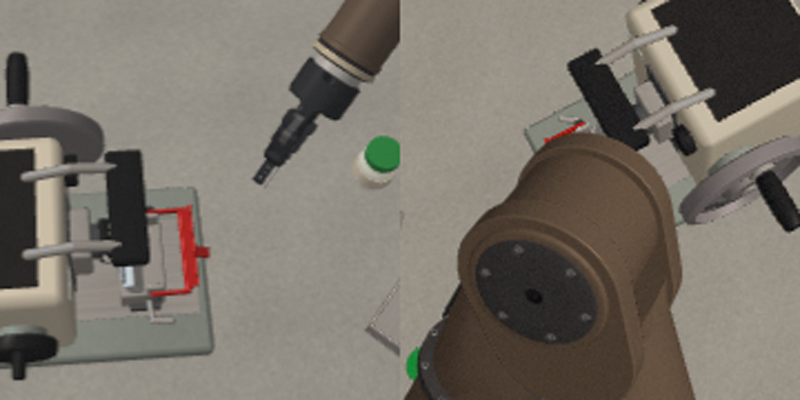

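The finger points at the tab (left half: finger tip at (262,180), tab (203,253)) with the jar (382,160) clear of the hand. q7 sits at its limit, so I'll roll the closed fingers back first.

Emit:
play_rows(steps=[[[0,0,0],[0,0,-0.0577]],[[0,0,0],[0,0,-0.0577]],[[0,0,0],[0,0,-0.0577]],[[0,0,0],[0,0,-0.0577]],[[0,0,0],[0,0,-0.0577]],[[0,0,0],[0,0,-0.0577]],[[0,0,0],[0,0,-0.0577]],[[0,0,0],[0,0,-0.0577]],[[0,0,0],[0,0,-0.0577]],[[0,0,0],[0,0,-0.0577]]])

```text
clock: 16.13
eef_pos: [0.5011, 0.1914, 0.118]
ee_rot: [2.746, 0.87, 2.356]
wrist_force: [-0.8, -0.2, -0.6]
gripper_width: 0.001
gripper_force: 0.0
```

Emit:
play_rows(steps=[[[0,0,0],[0,0,-0.0577]],[[0,0,0],[0,0,-0.0577]],[[0,0,0],[0,0,-0.0577]],[[0,0,0],[0,0,0]]])

```text
clock: 16.47
eef_pos: [0.5012, 0.1916, 0.1183]
ee_rot: [-3.078, 0.933, 2.936]
wrist_force: [-0.1, 0.8, 0.8]
gripper_width: 0.003
gripper_force: 0.0
```

```bash
python3 to.py "[-135,-25,58]"
```

```text
t 16.4667 machine [-174.4  -73.6  118.3] rot [-3.078  0.933  2.936] zdir m [ 0.56  0.57 -0.59] q [-0.32  0.72 -0.96  2.4   1.66  1.47 -1.17] w 0.0 gf 0.0 F m [-0.7  0.3  0.8]
shift [0.112 0.065 0.859]
```

Emit:
play_rows(steps=[[[0.028,0.016,0.21],[0,0,0]],[[0.028,0.016,0.21],[0,0,0]],[[0.028,0.016,0.21],[0,0,0]],[[0.028,0.016,0.21],[0,0,0]],[[0,0,0],[0,0,0]],[[0,0,0],[0,0,0]]])

```text
clock: 16.97
eef_pos: [0.5611, 0.1803, 0.058]
ee_rot: [-3.09, 0.933, 2.921]
wrist_force: [-0.2, 0.2, 0.4]
gripper_width: -0.004
gripper_force: 0.0
```

```bash
python3 to.py "[-103,8,49]"
```

```text
t 16.9667 machine [-136.   -26.1   58. ] rot [-3.09   0.933  2.921] zdir m [ 0.56  0.57 -0.59] q [-0.26  0.86 -0.84  2.34  1.87  1.46 -1.18] w -0.0 gf 0.0 F m [-0.3 -0.1  0.4]
shift [-0.21  -0.004  0.436]
```

Emit:
play_rows(steps=[[[-0.21,0,0],[0,0,0]],[[0,0,0.15],[0,0,0]],[[0,0,0.15],[0,0,0]],[[0,0,0.13],[0,0,0]],[[0,0,0],[0,0,0]],[[0,0,0],[0,0,0]]])

```text
clock: 17.47
eef_pos: [0.6057, 0.1698, 0.0501]
ee_rot: [-3.091, 0.934, 2.924]
wrist_force: [-0.5, -0.1, -0.3]
gripper_width: -0.001
gripper_force: 0.0
```

```bash
python3 to.py "[-103,8,79]"; python3 - <<'E'
from plant import cams
import cv2,numpy as np
a=cams.grab_frame("scene")["image"][200:320,265:385]
cv2.imwrite("pics/g3.png",cv2.resize(a,(600,600),interpolation=cv2.INTER_CUBIC))
E
```

```text
t 17.4667 machine [-105.7    8.1   50.1] rot [-3.091  0.934  2.924] zdir m [ 0.56  0.58 -0.59] q [-0.19  0.88 -0.8   2.28  1.96  1.4  -1.11] w -0.0 gf 0.0 F m [-0.2 -0.5 -0.3]
shift [-0.242 -0.03  -0.157]
```

View pics/g3.png

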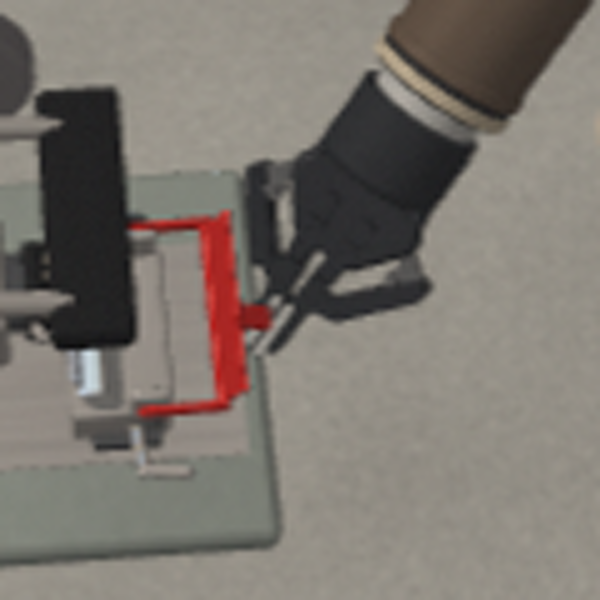

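The closed fingers pass under the tab: tip at (265,350), tab at (258,318). Now I'll lift along the arc.

```bash
cat > seg.py <<'E'
import subprocess,sys
from h import *; from plant import robot
x=np.load("x.npy"); s=robot.state(); Rt=R.from_euler("xyz",s["ee_rot"]).as_matrix(); c,sn=np.cos(x[2]),np.sin(x[2]); Rm=np.array([[c,-sn,0],[sn,c,0],[0,0,1]])
w=[(Rm.T@(s["eef_pos"]-[x[0],x[1],0]))*1e3]+[np.array(p,float) for p in eval(sys.argv[1])]
print(w[0].round(1))
for a,b in zip(w,w[1:]): print(b,(Rt.T@Rm@(b-a)/100).round(3))
E
python3 seg.py "[(-98,8,86),(-92,8,108),(-78,8,127),(-57,8,140),(-34,8,146)]"
```

```text
[-106.4    8.2   50.2]
[-98.   8.  86.] [-0.319 -0.074 -0.166]
[-92.   8. 108.] [-0.2   -0.05  -0.097]
[-78.   8. 127.] [-0.207 -0.108 -0.034]
[-57.   8. 140.] [-0.186 -0.157  0.041]
[-34.   8. 146.] [-0.137 -0.17   0.093]
```

Emit:
play_rows(steps=[[[-0.106,-0.025,-0.055],[0,0,0]],[[-0.106,-0.025,-0.055],[0,0,0]],[[-0.106,-0.025,-0.055],[0,0,0]],[[0,0,0],[0,0,0]]])

```text
clock: 17.85
eef_pos: [0.6091, 0.1637, 0.0873]
ee_rot: [-3.093, 0.935, 2.925]
wrist_force: [-1.5, -0.4, -0.2]
gripper_width: 0.002
gripper_force: 0.4
```

Emit:
play_rows(steps=[[[-0.1,-0.025,-0.05],[0,0,0]],[[-0.1,-0.025,-0.05],[0,0,0]],[[0,0,0],[0,0,0]]])

```text
clock: 18.1
eef_pos: [0.6121, 0.1576, 0.1086]
ee_rot: [-3.092, 0.935, 2.925]
wrist_force: [0.9, -0.7, 1.3]
gripper_width: -0.002
gripper_force: 0.2
```

```bash
python3 seg.py "[(-92,8,108),(-78,8,127),(-57,8,140),(-34,8,146)]"; python3 to.py; python3 - <<'E'
from plant import cams
import cv2,numpy as np
a=cams.grab_frame("scene")["image"][200:320,265:385]
cv2.imwrite("pics/g4.png",cv2.resize(a,(600,600),interpolation=cv2.INTER_CUBIC))
E
```

```text
[-91.9   8.  108.6]
[-92.   8. 108.] [0.005 0.    0.003]
[-78.   8. 127.] [-0.207 -0.108 -0.034]
[-57.   8. 140.] [-0.186 -0.157  0.041]
[-34.   8. 146.] [-0.137 -0.17   0.094]
t 18.1 machine [-91.9   8.  108.6] rot [-3.092  0.935  2.925] zdir m [ 0.56  0.58 -0.59] q [-0.12  0.74 -0.85  2.28  1.89  1.31 -0.99] w -0.0 gf 0.2 F m [1.  0.5 1.3]
```

View pics/g4.png

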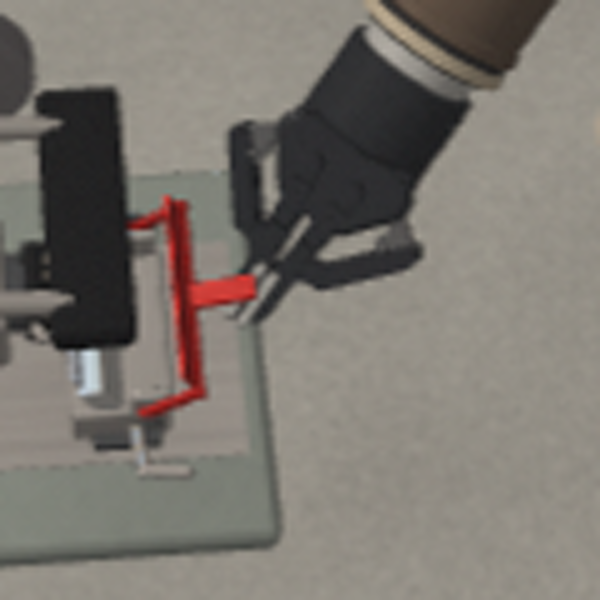

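The guard is rising: the tab at (225,290) rests on the fingers. I'll continue the arc.

Emit:
play_rows(steps=[[[-0.104,-0.054,-0.017],[0,0,0]],[[-0.104,-0.054,-0.017],[0,0,0]],[[-0.093,-0.079,0.02],[0,0,0]],[[-0.093,-0.079,0.02],[0,0,0]],[[0,0,0],[0,0,0]]])

```text
clock: 18.57
eef_pos: [0.6298, 0.1242, 0.1406]
ee_rot: [-3.089, 0.936, 2.924]
wrist_force: [-0.3, 0.1, 0.6]
gripper_width: -0.0
gripper_force: 0.0
```

```bash
python3 seg.py "[(-57,8,140),(-34,8,146),(-28,8,144)]"; python3 to.py; python3 - <<'E'
from plant import cams
import cv2,numpy as np
a=cams.grab_frame("scene")["image"][200:320,265:385]
cv2.imwrite("pics/g5.png",cv2.resize(a,(600,600),interpolation=cv2.INTER_CUBIC))
E
```

```text
[-54.1   7.9 140.6]
[-57.   8. 140.] [ 0.016  0.022 -0.012]
[-34.   8. 146.] [-0.137 -0.17   0.094]
[-28.   8. 144.] [-0.007 -0.043  0.046]
t 18.5667 machine [-54.1   7.9 140.6] rot [-3.089  0.936  2.924] zdir m [ 0.56  0.58 -0.59] q [-0.02  0.66 -0.86  2.27  1.89  1.22 -0.9 ] w -0.0 gf 0.0 F m [-0.2 -0.2  0.6]
```

I've used all ten pictures, so from here I check with force readings and by fitting the model to the red mask.

Emit:
play_rows(steps=[[[-0.06,-0.074,0.041],[0,0,0]],[[-0.06,-0.074,0.041],[0,0,0]],[[0,0,0],[0,0,0]],[[0,0,0],[0,0,0]]])

```text
clock: 18.95
eef_pos: [0.6387, 0.108, 0.1445]
ee_rot: [-3.09, 0.934, 2.925]
wrist_force: [0.3, -0.5, -0.4]
gripper_width: 0.002
gripper_force: 0.0
```

```bash
cat > gfit.py <<'E'
from sil import *
x=np.load("x.npy").copy()
for i,(c,f) in enumerate(F.items()):
    hide=np.zeros((420*K,560*K),np.uint8)
    hide=rast(f,parts(x)["lamp"],x,x[5+2*i:7+2*i])
    o=obs[c]["red"]&~hide; r=[]
    v,u=np.nonzero(o); print("red centroid",c,u.mean()/K,v.mean()/K,o.sum()/K/K)
    for g in np.arange(0,2.2,.1):
        x[4]=g; m=rast(f,parts(x)["red"],x,x[5+2*i:7+2*i])&~hide; r.append(((m&o).sum()/max(1,(m|o).sum()),round(g,2)))
    print(c,[(round(a,2),b) for a,b in sorted(r)[::-1][:4]])
E
python3 gfit.py | grep -v "lamp\|grip\|^red [0-9]"; python3 to.py; python3 seg.py "[(-34,8,146),(-28,8,144)]"
```

```text
red centroid scene 198.31254752851711 185.0949619771863 164.375
scene [(np.float64(0.17), np.float64(2.1)), (np.float64(0.09), np.float64(2.0)), (np.float64(0.02), np.float64(1.9)), (np.float64(0.01), np.float64(1.8))]
red centroid top 248.6248859489051 169.5721943430657 137.0
top [(np.float64(0.43), np.float64(2.1)), (np.float64(0.3), np.float64(2.0)), (np.float64(0.16), np.float64(1.9)), (np.float64(0.05), np.float64(1.8))]
t 19.05 machine [-36.5   8.2 144.3] rot [-3.09   0.934  2.926] zdir m [ 0.56  0.58 -0.59] q [ 0.02  0.64 -0.85  2.27  1.91  1.18 -0.88] w -0.01 gf 0.0 F m [-0.3  0.3 -0.8]
[-36.5   8.2 144.3]
[-34.   8. 146.] [-0.022 -0.021  0.003]
[-28.   8. 144.] [-0.007 -0.043  0.046]
```

Emit:
play_rows(steps=[[[-0.015,-0.03,0.018],[0,0,0]],[[-0.01,-0.03,0.018],[0,0,0]],[[0,0,0],[0,0,0]],[[0,0,0],[0,0,0]]])

```text
clock: 19.38
eef_pos: [0.6406, 0.1053, 0.1442]
ee_rot: [-3.094, 0.932, 2.928]
wrist_force: [-4.1, 7.0, 0.7]
gripper_width: 0.002
gripper_force: 4.1
```

```bash
python3 to.py
```

```text
t 19.3833 machine [-32.4   8.4 144.2] rot [-3.094  0.932  2.928] zdir m [ 0.56  0.58 -0.6 ] q [ 0.04  0.64 -0.85  2.28  1.93  1.17 -0.88] w 0.0 gf 4.1 F m [-8.1 -0.3  0.7]
```

There is 8 N against the stop, so the guard is fully up. Backing off.

Emit:
play_rows(steps=[[[0.02,0.08,-0.05],[0,0,0]],[[0.02,0.1,-0.06],[0,0,0]],[[0,0.05,-0.25],[0,0,0]],[[0,0,-0.3],[0,0,0]],[[0,0,-0.3],[0,0,0]],[[0,0,-0.3],[0,0,0]],[[0,0,0],[0,0,0]],[[0,0,0],[0,0,0]],[[0,0,0],[0,0,0]]])

```text
clock: 20.13
eef_pos: [0.5475, 0.153, 0.2154]
ee_rot: [-3.09, 0.934, 2.926]
wrist_force: [-0.2, -0.3, -1.5]
gripper_width: -0.002
gripper_force: 0.0
```

```bash
python3 to.py; cat >> gfit.py <<'E'
for i,(c,f) in enumerate(F.items()):
    im=cv2.resize(f["image"],None,fx=K,fy=K,interpolation=cv2.INTER_CUBIC).astype(int)
    dk=im.max(2)<62
    sh=x[5+2*i:7+2*i]; r=[]
    for q in np.arange(-.6,.9,.05):
        x[3]=q; m=rast(f,parts(x)["grip"],x,sh); r.append((round(dk[m].mean(),2),round(q,2)))
    print("wheel",c,[(float(a),float(b)) for a,b in sorted(r)[::-1][:5]])
E
python3 gfit.py | grep "^scene \[\|^top \[\|wheel"
python3 - <<'E'
from plant import cams,finder
import numpy as np
for c in("scene","top"):
    f=cams.grab_frame(c)
    for t in("tray_mid","wash_bottle_mid","slide_box_mid","jar_mid","guard_tab","crank_grip"): print(c,t,[(np.round(r["centre"],3).tolist(),round(r["confidence"],2)) for r in finder.recognise(t,f)[:1]])
E
```

```text
t 20.1333 machine [-118.4  -51.1  215.4] rot [-3.09   0.934  2.926] zdir m [ 0.56  0.58 -0.59] q [-0.07  0.44 -0.99  2.33  1.61  1.21 -0.84] w -0.0 gf 0.0 F m [ 0.2 -0.3 -1.5]
scene [(np.float64(0.17), np.float64(2.1)), (np.float64(0.09), np.float64(2.0)), (np.float64(0.02), np.float64(1.9)), (np.float64(0.01), np.float64(1.8))]
top [(np.float64(0.43), np.float64(2.1)), (np.float64(0.3), np.float64(2.0)), (np.float64(0.16), np.float64(1.9)), (np.float64(0.08), np.float64(1.8))]
wheel scene [(0.67, 0.2), (0.65, 0.25), (0.62, 0.15), (0.58, 0.3), (0.53, 0.1)]
wheel top [(0.85, 0.2), (0.81, 0.25), (0.77, 0.15), (0.72, 0.3), (0.67, 0.1)]
scene tray_mid [([0.506, 0.494, 0.004], 0.57)]
scene wash_bottle_mid [([0.664, -0.452, 0.095], 0.55)]
scene slide_box_mid [([0.41, -0.404, 0.03], 0.82)]
scene jar_mid [([0.377, 0.335, 0.072], 0.66)]
scene guard_tab [([0.681, 0.103, 0.129], 0.6)]
scene crank_grip [([0.538, -0.117, 0.225], 0.5)]
top tray_mid [([0.503, 0.497, 0.002], 0.74)]
top wash_bottle_mid [([0.641, -0.458, 0.103], 0.75)]
top slide_box_mid [([0.399, -0.405, 0.032], 0.95)]
top jar_mid []
top guard_tab [([0.642, 0.068, 0.275], 0.75)]
top crank_grip [([0.536, -0.114, 0.231], 0.75)]
```

```bash
python3 -c "
from plant import order
print(order.job_done())"
```

```text
the job is handed in; nothing more can be done
None
```

The job is handed in at about 20 s: the wheel rests in its top notch at about 0.2 rad, the red guard is up against its stop, the hand is clear, and I saw no sign of touching the blade or lamp or moving the bench items; the verdict wasn't shown.

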